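# Set the length stop and hold the batten out for the saw cut

## Task

Get the batten ready to be sawn to length: first slide the length stop along its rail until it rests against the small collar clamped there, then slide the batten out along its trough until its front end just meets the roller on the stop, without pushing the stop off the collar. More than half of the batten then sticks out past the end of the trough, so slide it flat without lifting or tipping it and finish while still holding its tail flat in the trough; leave the brush lying under it and the mug where they are.

Things in the scene. Friction and masses are not known exactly. Their poses are not given: they have to be found in the camera images.
- trough: Wooden trough and aluminium rail, fixed, standing differently each time. Origin on the worktop under the middle of the trough's sawing end; -y outboard (the batten's travel), +y inboard, z up. Trough: y 0 to +260 mm, 94 mm wide, floor 66 mm up, channel 62 mm wide between cheeks rising 9 mm above the floor. Rail: 30 mm wide, top 76 mm up, middle at x +76 mm, from y +105 to -325 mm.
- trough_end (a point): Middle of the sawing end of the trough, on its floor, 66 mm above the worktop, straight over the origin of trough; same axes.
- collar_face (a point): The collar: aluminium saddle 40 mm wide, 22 mm long, 12 mm high (plus a 5 mm dark screw head) on the rail, clamped immovably. Point: middle of its outboard face (looks to -y), 6 mm above the rail top; the collar lies on the +y side of it. Axes as the trough's. This face is the mark, 168 to 205 mm outboard of the trough's end.
- stop_face (a point): Foremost point of the steel roller (18 mm across, 15 mm wide, turns freely) on the length stop, on the batten's line, 74 mm above the worktop, for the batten's end to meet. The stop: a saddle on the rail, 40 mm wide, 46 mm long, 16 mm high, with an arm across the batten's path bearing the roller. The saddle's inboard face, which meets the collar, is level with this point. Axes as the trough's.
- stop_knob (a point): Centre of the top of the black thumb knob on the length stop, 128.5 mm above the worktop; the knob is 26 mm in diameter, 28 mm high, upright, and does not turn. It stands 23 mm outboard of the roller's foremost point, at x = +79 mm in the trough's frame. The stop starts 25 mm or more outboard of the collar.
- length_stop (a joint): Slide of the length stop along the rail, m: the roller's foremost point is 0.150 + this value outboard of the trough's end; range 0 to 0.125, grows outboard. It drags with about 10 N of friction (plus 20 N per m/s) and stays where it is left; the collar blocks it firmly.
- board: The batten: loose planed wooden board 300 mm long, 54 mm wide, 28 mm thick, about 0.26 kg, lying flat in the trough. Origin: centre of its underside; -y towards its front (outboard) end, +y towards its tail, z up.
- board_front (a point): Centre of the batten's front end face, 150 mm from its origin towards -y, 14 mm above its underside. At the start it stands 20 to 60 mm outboard of the trough's end.
- board_tail (a point): Good place to hold the batten: middle of its top face, 25 mm from the tail end, 94 mm above the worktop. Its sides stand clear of the cheeks over the upper 19 mm, so fingertips can pinch the 54 mm width there and travel above the cheeks.
- dusting_brush: Flat brush 38x198x14 mm, loose, lying on the worktop under the batten's path; origin at the centre of its underside. To be left alone.
- mug: White mug 93 mm high, loose, standing at the near right; origin under its centre. To be left alone.

How it is judged:
By the outcome, as a careful person would: the job done as asked, in the order asked, and still so for the second after the job is handed in, while the arm keeps its last pose, push and grip.
It also fails if it takes over 54 s, if anything falls off the work surface, if the arm or the gripper's body presses on something with over 40 N, if the wrist force passes 120 N, or if a joint passes its speed limit or range.

## Robot

A 6-joint arm with a two-finger parallel gripper is mounted at the origin on a cart in front of the work surface, level with it; the furniture and walls round the work are solid. World frame = base frame: x ahead of the robot, y to its left, z up, the work surface at z = 0. Lengths are in mm, angles in degrees, forces in N, time in s.
With the tool pointing down it reaches from about 300 to 850 mm from the base axis. Payload 4.2 kg.
Tool frame: the origin (TCP) lies midway between the tips of the shut fingers; the grasp point (between the pads) lies 19 mm behind it; z points along the fingers, y is the line along which they close (so a half turn about z gives the same grasp; the last joint's range is limited). The gripper opens to 91 mm and grips with 3 to 60 N. Pads are 32 mm wide; open, the fingers measure 118 mm over their backs; the gripper's body (76 mm by 178 mm) begins 60 mm behind the grasp point.
Start: joints at [-66.635, 18.312, 89.639, -0, 72.044, -1.146], TCP at [238.555, -523.196, 213.976] pointing down, gripper open.
Joint ranges: [-177.97, 177.97], [-48.28, 115.42], [12.27, 149.76], [-77.06, 257.06], [2.81, 150.46], [-146.56, 146.56]. Speed limits (degrees/s): [147.25, 147.25, 180, 180, 180, 180].

## Interface

Orientations are given as [roll, pitch, yaw] about the fixed x, y, z axes, in that order (R = Rz(yaw) Ry(pitch) Rx(roll)).
In Python, from workcell import env, camrig, probe_bus gives the robot as it stands (env), with the cameras (camrig) and the readings (probe_bus).
- The arm moves only by the shell command python3 drive.py [OPENING] [FORCE], which reads ROWS from standard input. ROWS is a JSON list of rows, 1 to 8 of them, each an object with the fields xyz (a list: dx, dy, dz in shares of the most that a row can go, 1 being 50 mm), turn_vec (a list: a rotation vector rx, ry, rz in a scale on which 1.0 is 90 degrees); a field left out counts as zero; each row shifts and turns the commanded pose from where the row before left it, along the tool's axes as they then stand; what a row does not reach is not made up. A row lasts 1/10 s, in which the tool goes at most 50 mm and 8.59 degrees, less where a joint would pass 70% of its speed; a pose out of reach is approached as far as the arm can. OPENING is the finger opening in mm, set as the command begins (- or left out keeps the last). The fingers move at their own pace and stop on an object; FORCE is the grip in N (left out, the last holds). Time passes only in rows, so rows that do not move let the fingers close. It prints the time, the measured TCP pose, the force, the opening and the grip force at its end. No shift or turn number may pass 1 either way. Input that does not fit is refused with a message, and nothing moves.
- probe_bus.state(): the state, without advancing time (a new reading comes with each control period).
- camrig.grab_frame(name): name is "scene" or "top"; returns the picture (420x560x3 uint8, blue, green, red); there is no depth.
- camrig.camera_model(name): a dict with "fx", "fy", "cx", "cy" (pixels), "D" ([k1, k2, p1, p2, k3] as OpenCV has them; the pictures are not rectified), "T" (4x4, takes a point from camera to world coordinates). Camera axes: x right, y up, looking along -z (the intrinsics and any distortion apply to the point x, -y, -z); pixel columns grow to the right and rows downward; lengths in mm; the calibration is good to about 2 mm. A picture is of the moment at which its call begins. camera_model takes no time and is no camera call.
- env.job_done(): hands the job in; it is judged then, once.
The state is a dict: "time_s": time; "qpos": joint angles; "qvel": joint speeds; "effort": joint torques, N m; "ee_pos": TCP position; "ee_rot": TCP orientation; "force": force on the tool from outside, world axes, zero at the start; "torque": the same for the moment, N m; "gripper_width": finger opening in mm; "gripper_force": force on a finger pad.
Only numpy, scipy, OpenCV 4.12 (cv2) and the standard library are available. Lean on these libraries where they do the work, as an engineer would, in place of code of your own. Each camera call takes 0.05 s, during which the arm holds its last target. There are 200 camera calls.

## Working session

There is one attempt and no reset: what is moved stays moved. The work goes in short steps, Python scripts to look and compute and a shell command to move; the robot and the scene stay as the last step left them, time stands still between calls to the robot, and variables do not carry over. Pictures are saved under pics/ and viewed, at most 10 in all, crops included, and the job is handed in when it is done.

```bash
ls; mkdir -p pics; python3 - <<'E'
from workcell import env, camrig, probe_bus
import cv2,numpy as np
for n in("scene","top"):
    cv2.imwrite(f"pics/{n}0.png",camrig.grab_frame(n)); m=camrig.camera_model(n)
    print(n,m["fx"],m["fy"],m["cx"],m["cy"],m["D"],np.round(m["T"],3).tolist())
s=probe_bus.state();print(s["time_s"],s["ee_pos"],s["ee_rot"])
E
```

```text
drive.py
pics
workcell.py
scene 546.8620219344091 546.8620219344091 293.24920562399717 198.9942071644022 [-0.02544234  0.          0.          0.          0.        ] [[-0.685, 0.361, -0.633, -362.003], [-0.728, -0.36, 0.583, 738.656], [-0.017, 0.86, 0.51, 805.317], [0.0, 0.0, 0.0, 1.0]]
top 438.1653487179529 438.1653487179529 285.1674259512517 215.27334840869312 [-0.05942519  0.          0.          0.          0.        ] [[0.01, 0.981, -0.192, 228.848], [-1.0, 0.01, -0.001, -64.088], [0.001, 0.192, 0.981, 1456.294], [0.0, 0.0, 0.0, 1.0]]
0.1 [ 238.37746969 -522.77012794  213.20355024] [-1.79908988e+02 -2.67981748e-03  2.45105677e+01]
```

View pics/scene0.png

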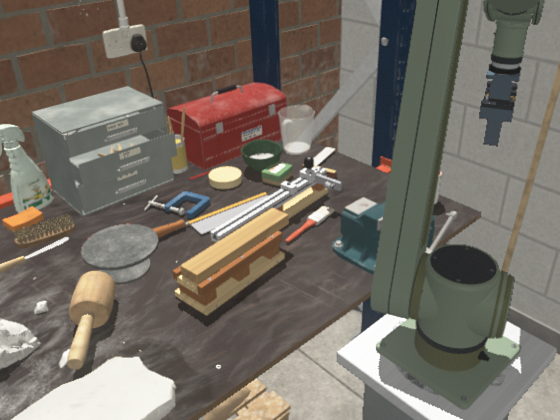

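View pics/top0.png

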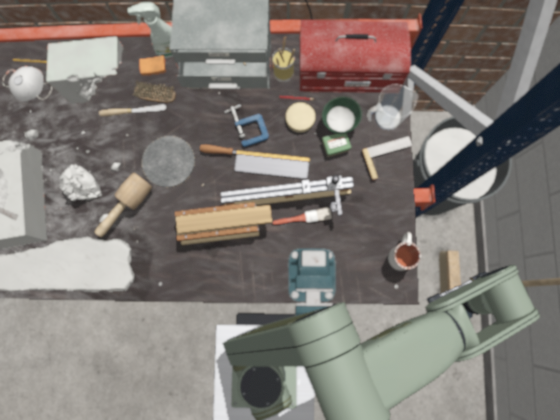

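Top view: batten about (176–272, 218), rail (222,196)–(352,184), knob near (337,182). Scene: knob at (308,162). Enlarging both.

```bash
python3 - <<'E'
import cv2
a=cv2.imread("pics/top0.png")[165:255,165:365]; cv2.imwrite("pics/topc.png",cv2.resize(a,None,fx=4,fy=4,interpolation=cv2.INTER_CUBIC))
a=cv2.imread("pics/scene0.png")[140:310,165:355]; cv2.imwrite("pics/scenec.png",cv2.resize(a,None,fx=3.5,fy=3.5,interpolation=cv2.INTER_CUBIC))
E
```

```text
(no output)
```

View pics/topc.png

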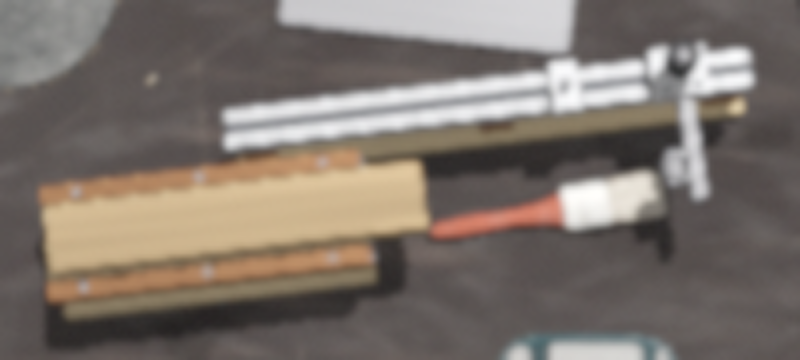

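View pics/scenec.png

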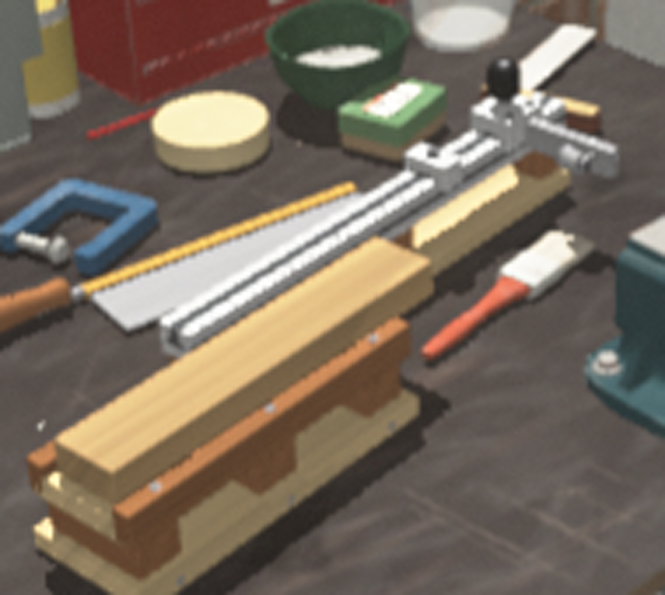

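Batten top corners in the top crop are about (40,205), (50,272), (422,160) and (430,230). The rail spans (225,130) to (752,68), the collar is at (565,85), the knob at (681,58) and the roller at (672,166). In the scene crop the knob's top is at about (503,66).

```bash
cat > h.py <<'E'
import cv2,numpy as np
from workcell import env, camrig, probe_bus
def ray(n,px,z):
    m=camrig.camera_model(n);K=np.array([[m["fx"],0,m["cx"]],[0,m["fy"],m["cy"]],[0,0,1]])
    p=cv2.undistortPoints(np.array(px,float).reshape(-1,1,2),K,np.array(m["D"])).reshape(-1,2)
    d=np.c_[p[:,0],-p[:,1],-np.ones(len(p))]@m["T"][:3,:3].T;o=m["T"][:3,3]
    return o+d*((z-o[2])/d[:,2])[:,None]
top=lambda c,z:ray("top",np.array(c,float).reshape(-1,2)/4+164.6,z)
sc=lambda c,z:ray("scene",np.array(c,float).reshape(-1,2)/3.5+[164.6,139.6],z)
E
python3 - <<'E'
from h import *
np.set_printoptions(precision=1,suppress=True)
def ang(a,b): d=b-a; return np.linalg.norm(d[:2]),np.degrees(np.arctan2(d[0],-d[1]))
b=top([40,205,50,272,430,230,422,160],94);print("board",b,b.mean(0));print(ang((b[0]+b[1])/2,(b[2]+b[3])/2),ang(b[0],b[1]))
r=top([225,130,752,68],76);print("rail",r,ang(r[0],r[1]))
print("knob",top([681,58],128.5),sc([503,64],128.5))
print("collar outb face",top([580,85],88)); print("roller",top([668,166],83))
print("board scene", sc([55,437,112,478,435,266,378,237],94))
t=cv2.imread("pics/top0.png");h=cv2.cvtColor(t,cv2.COLOR_BGR2HSV)
m=cv2.inRange(h,(12,60,140),(28,160,255));m[:, :170]=0;m[:200]=0;m[245:]=0;m[:,280:]=0
c=max(cv2.findContours(m,0,2)[0],key=cv2.contourArea);R=cv2.minAreaRect(c);print(R)
q=ray("top",cv2.boxPoints(R),94);print(q,q.mean(0))
E
```

```text
board [[490.  288.4  94. ]
 [436.3 277.3  94. ]
 [473.2 -22.   94. ]
 [529.7 -14.7  94. ]] [482.3 132.2  94. ]
(np.float64(303.5881027440077), np.float64(7.243785874123321)) (np.float64(54.844658809386296), np.float64(-78.34155922429557))
rail [[ 556.9  146.    76. ]
 [ 613.4 -282.    76. ]] (np.float64(431.7622118754964), np.float64(7.526561186503369))
knob [[ 606.3 -218.   128.5]] [[ 611.6 -218.7  128.5]]
collar outb face [[ 594.3 -140.8   88. ]]
roller [[ 529.3 -211.7   83. ]]
board scene [[491.5 284.2  94. ]
 [433.9 282.   94. ]
 [470.7 -13.3  94. ]
 [527.6 -10.7  94. ]]
((223.12351989746094, 215.8941192626953), (23.765445709228516, 96.29517364501953), 83.0887680053711)
[[509.3 291.8  94. ]
 [550.2 -12.4  94. ]
 [473.8 -22.8  94. ]
 [433.4 278.2  94. ]] [491.7 133.7  94. ]
```

Everything fits one trough frame: yaw 7.4°, rail offset 76 mm, board length about 300. The collar is about 183 outboard, the stop about 240 and the batten front about 50. Turning the tool to yaw 97.4 (tool x = inboard, tool y = +x of trough) and moving over the knob.

Careful with the scale: shifts go in shares of 50 mm and turns go in shares of 90 degrees. That gives: -8 degrees / 90 = -0.0889.

```bash
echo '[{"turn_vec": [0,0,-0.0889]},{"turn_vec": [0,0,-0.0889]},{"turn_vec": [0,0,-0.0889]},{"turn_vec": [0,0,-0.0889]},{"turn_vec": [0,0,-0.0889]},{"turn_vec": [0,0,-0.0889]},{"turn_vec": [0,0,-0.0889]},{"turn_vec": [0,0,-0.0889]}]' | python3 drive.py 60; echo '[{"turn_vec": [0,0,-0.05]},{"turn_vec": [0,0,-0.0489]},{"xyz": [0.42,0.68,0]},{"xyz": [0.42,0.68,0]},{"xyz": [0.42,0.68,0]},{"xyz": [0.42,0.68,0]},{"xyz": [0.42,0.68,0]},{"xyz": [0.42,0.68,0]}]' | python3 drive.py; echo '[{"xyz": [0.42,0.68,0]},{"xyz": [0.42,0.68,0]},{"xyz": [0.42,0.68,0]},{"xyz": [0.42,0.68,0]},{"xyz": [0.42,0.68,0]},{"xyz": [0.42,0.68,0]},{},{}]' | python3 drive.py
cat > t.py <<'E'
from h import *
a=np.radians(7.4);s=probe_bus.state();p=np.array(s["ee_pos"])
x=p[0]*np.cos(a)+p[1]*np.sin(a)-495.4;y=-p[0]*np.sin(a)+p[1]*np.cos(a)+33
print("trough frame TCP",np.round([x,y,p[2]],1),"rot",np.round(s["ee_rot"],1),"t",s["time_s"],"F",np.round(s["force"],1),"w",round(s["gripper_width"],1),round(s["gripper_force"],1))
E
python3 t.py
```

```text
time_s: 0.9
ee_pos: [238.4, -522.9, 213.4]
ee_rot: [-180.0, -0.1, 88.8]
force: [0.9, -0.5, -0.4]
gripper_width: 60.0
gripper_force: 0.0
time_s: 1.7
ee_pos: [425.5, -370.6, 213.6]
ee_rot: [-180.0, -0.0, 97.4]
force: [0.1, 0.0, -0.9]
gripper_width: 59.9
gripper_force: 0.0
time_s: 2.5
ee_pos: [610.5, -220.1, 213.0]
ee_rot: [-179.9, -0.0, 97.5]
force: [0.1, -0.5, -0.2]
gripper_width: 60.1
gripper_force: 0.0
trough frame TCP [  81.7 -263.9  213. ] rot [-179.9   -0.    97.5] t 2.5 F [ 0.1 -0.5 -0.2] w 60.1 0.0
```

Scaled: 25 mm is 0.5, 20 mm is 0.4.

```bash
echo '[{"xyz": [0.02,-0.03,0.4]},{"xyz": [0.02,-0.024,0.5]},{"xyz": [0,0,0.5]},{"xyz": [0,0,0.4]},{"xyz": [0,0,0.24]},{"xyz": [0,0,0.12]},{}]' | python3 drive.py ; echo '[{},{},{},{},{}]' | python3 drive.py 10 40; python3 t.py; python3 - <<'E'
from h import *
a=camrig.grab_frame("scene")[100:250,235:405];cv2.imwrite("pics/grip.png",cv2.resize(a,None,fx=3.5,fy=3.5,interpolation=cv2.INTER_CUBIC))
E
```

```text
time_s: 3.2
ee_pos: [607.1, -219.5, 105.7]
ee_rot: [-180.0, -0.0, 97.4]
force: [0.5, -0.1, 0.8]
gripper_width: 60.3
gripper_force: 0.0
time_s: 3.7
ee_pos: [610.0, -218.8, 106.5]
ee_rot: [179.7, 0.0, 97.4]
force: [4.4, 1.3, -0.2]
gripper_width: 24.5
gripper_force: 40.0
trough frame TCP [  81.3 -262.6  106.5] rot [179.7   0.   97.4] t 3.7 F [ 4.4  1.3 -0.2] w 24.5 40.0
```

View pics/grip.png

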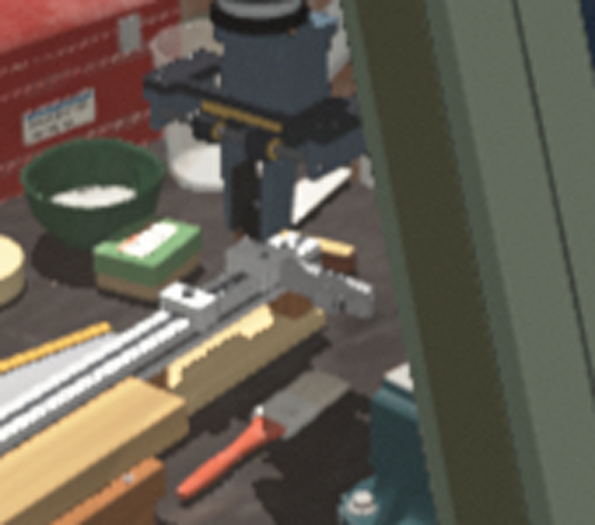

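The fingers hold the knob (crop ~(265,215)); collar face at ~(215,305), clear gap. Sliding inboard.

Scaled: 9 mm is 0.18, 5 mm is 0.1.

```bash
echo '[{"xyz": [0.08,0,0]},{"xyz": [0.18,0,0]},{"xyz": [0.18,0,0]},{"xyz": [0.18,0,0]},{"xyz": [0.18,0,0]},{"xyz": [0.1,0,0]},{}]' | python3 drive.py; python3 t.py; for i in 1; do :; done; echo '[{"xyz": [0.04,0,0]},{"xyz": [0.04,0,0]},{}]' | python3 drive.py; python3 t.py
```

```text
time_s: 4.45
ee_pos: [604.4, -177.3, 106.6]
ee_rot: [179.7, 0.4, 97.5]
force: [4.2, -7.4, -3.0]
gripper_width: 24.6
gripper_force: 40.0
trough frame TCP [  81.2 -220.6  106.6] rot [179.7   0.4  97.5] t 4.45 F [ 4.2 -7.4 -3. ] w 24.6 40.0
time_s: 4.75
ee_pos: [604.0, -173.9, 106.6]
ee_rot: [179.7, 0.4, 97.5]
force: [4.1, -8.3, -3.3]
gripper_width: 24.5
gripper_force: 40.0
trough frame TCP [  81.2 -217.3  106.6] rot [179.7   0.4  97.5] t 4.75 F [ 4.1 -8.3 -3.3] w 24.5 40.0
```

Contact is expected at y ≈ -206; creeping on with force checks.

Scaled: 2 mm is 0.04.

```bash
echo '[{"xyz": [0.04,0,0]},{"xyz": [0.04,0,0]},{"xyz": [0.04,0,0]},{}]' | python3 drive.py|grep force; python3 t.py;echo '[{"xyz": [0.03,0,0]},{"xyz": [0.03,0,0]},{}]' | python3 drive.py|grep force; python3 t.py;
```

```text
force: [4.7, -8.5, -4.2]
gripper_force: 40.0
trough frame TCP [  81.2 -211.3  106.6] rot [179.7   0.4  97.5] t 5.15 F [ 4.7 -8.5 -4.2] w 24.4 40.0
force: [5.0, -8.3, -2.0]
gripper_force: 40.0
trough frame TCP [  81.1 -208.4  106.6] rot [179.7   0.4  97.5] t 5.45 F [ 5.  -8.3 -2. ] w 24.5 40.0
```

Scaled: 1.5 mm is 0.03.

```bash
echo '[{"xyz": [0.03,0,0]},{}]' | python3 drive.py|grep force; python3 t.py
```

```text
force: [4.6, -9.3, -2.5]
gripper_force: 40.0
trough frame TCP [  81.1 -206.9  106.6] rot [179.7   0.4  97.5] t 5.65 F [ 4.6 -9.3 -2.5] w 24.6 40.0
```

Scaled: 1.5 mm is 0.03.

```bash
echo '[{"xyz": [0.03,0,0]},{}]' | python3 drive.py>/dev/null; python3 t.py;  echo '[{"xyz": [0.03,0,0]},{}]' | python3 drive.py >/dev/null; python3 t.py
```

```text
trough frame TCP [  81.1 -205.4  106.6] rot [179.7   0.4  97.5] t 5.85 F [ 5.  -9.  -3.3] w 24.9 40.0
trough frame TCP [  81.1 -203.9  106.6] rot [179.7   0.4  97.5] t 6.05 F [ 5.  -8.7 -4.1] w 24.9 40.0
```

Scaled: 1 mm is 0.02.

```bash
echo '[{"xyz": [0.02,0,0]},{}]' | python3 drive.py >/dev/null; python3 t.py
```

```text
trough frame TCP [  81.1 -203.5  106.6] rot [179.7   0.5  97.5] t 6.25 F [  5.1 -10.5  -3.5] w 25.3 40.0
```

Scaled: 1 mm is 0.02.

```bash
echo '[{"xyz": [0.02,0,0]},{}]' | python3 drive.py >/dev/null; python3 t.py;echo '[{"xyz": [0.02,0,0]},{},{}]' | python3 drive.py >/dev/null; python3 t.py
```

```text
trough frame TCP [  81.1 -203.4  106.6] rot [179.7   0.6  97.5] t 6.45 F [  5.2 -14.1  -3.8] w 24.9 40.0
trough frame TCP [  81.1 -203.4  106.6] rot [179.7   0.7  97.5] t 6.75 F [  5.1 -16.3  -4.8] w 25.0 40.0
```

The stop is against the collar (motion stopped, force rose to 16 N). Relax, release, rise and go over the batten tail.

Scaled: -1.5 mm is -0.03.

```bash
echo '[{"xyz": [-0.03,0,0]},{}]' | python3 drive.py >/dev/null; python3 t.py; echo '[{},{},{},{"xyz": [0,0,-0.3]},{"xyz": [0,0,-0.5]},{"xyz": [0,0,-0.6]},{}]' | python3 drive.py 80 >/dev/null; python3 t.py
echo '[{"xyz": [0.6,-0.1,0]},{"xyz": [0.9,-0.18,0]},{"xyz": [0.9,-0.18,0]},{"xyz": [0.9,-0.18,0]},{"xyz": [0.9,-0.18,0]},{"xyz": [0.9,-0.18,0]},{"xyz": [0.9,-0.18,0]},{"xyz": [0.9,-0.18,0]}]' | python3 drive.py>/dev/null; echo '[{"xyz": [0.9,-0.18,0]},{"xyz": [0.76,-0.08,0]},{},{}]' | python3 drive.py>/dev/null; python3 t.py
python3 - <<'E'
from h import *
a=camrig.grab_frame("scene")[125:295,165:365];cv2.imwrite("pics/scene2.png",cv2.resize(a,None,fx=3.5,fy=3.5,interpolation=cv2.INTER_CUBIC))
E
```

```text
trough frame TCP [  81.1 -203.5  106.6] rot [179.7   0.5  97.5] t 6.95 F [  4.9 -11.9  -4.5] w 24.9 40.0
trough frame TCP [  81.3 -198.9  180.5] rot [179.5   0.2  97.4] t 7.65 F [ 0.7 -0.6  1.1] w 78.0 0.0
trough frame TCP [ -2.9 230.  175.3] rot [-1.799e+02  1.000e-01  9.760e+01] t 8.85 F [-0.3 -0.3  0.1] w 80.1 0.0
```

View pics/scene2.png

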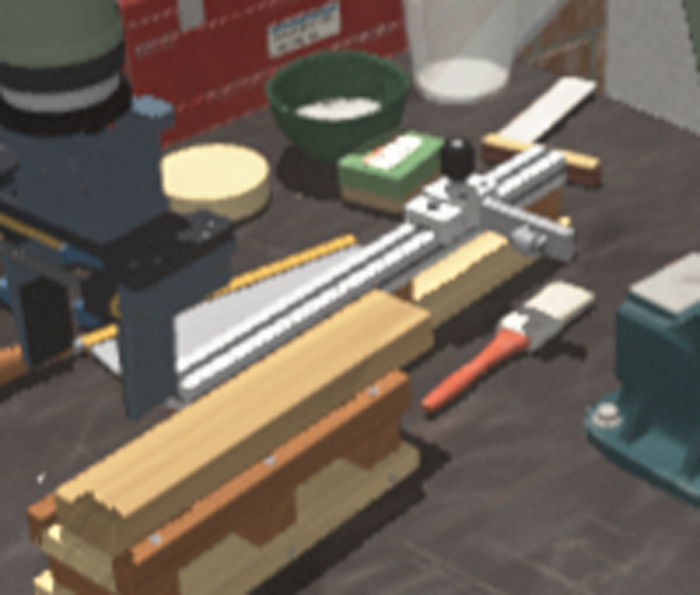

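The stop sits against the collar (saddle meets it at about (440,210)), and the batten, brush and tail are undisturbed. Descending on the tail.

Scaled: 30 mm is 0.6, 25 mm is 0.5.

```bash
echo '[{"xyz": [-0.06,0.03,0.5]},{"xyz": [-0.04,0.03,0.6]},{"xyz": [0,0,0.4]},{"xyz": [0,0,0.24]},{"xyz": [0,0,0.12]},{"xyz": [0,0,0.04]},{},{}]' | python3 drive.py ->/dev/null; python3 t.py; echo '[{},{},{},{},{},{}]' | python3 drive.py 45 25 >/dev/null; python3 t.py
```

```text
trough frame TCP [  1.6 224.7  81.8] rot [179.9  -0.   97.4] t 9.7 F [-0.2 -0.3 -0.3] w 80.1 0.0
trough frame TCP [  1.  224.6  81.1] rot [180.   -0.   97.4] t 10.3 F [-0.5  0.4  1.9] w 53.8 25.0
```

Scaled: -10 mm is -0.2, -6 mm is -0.12.

```bash
echo '[{"xyz": [0,0,0.01]},{"xyz": [-0.12,0,0]},{"xyz": [-0.2,0,0]},{"xyz": [-0.2,0,0]},{"xyz": [-0.2,0,0]},{"xyz": [-0.2,0,0]},{"xyz": [-0.12,0,0]},{}]' | python3 drive.py - 40 >/dev/null; python3 t.py; echo '[{"xyz": [-0.12,0,0]},{"xyz": [-0.2,0,0]},{"xyz": [-0.2,0,0]},{"xyz": [-0.2,0,0]},{"xyz": [-0.2,0,0]},{"xyz": [-0.12,0,0]},{},{}]' | python3 drive.py>/dev/null; python3 t.py
python3 - <<'E'
from h import *
a=camrig.grab_frame("top")[165:255,165:365];cv2.imwrite("pics/top2.png",cv2.resize(a,None,fx=4,fy=4,interpolation=cv2.INTER_CUBIC))
E
```

```text
trough frame TCP [  1.5 171.6  81.1] rot [179.9  -0.   97.3] t 11.1 F [0.9 0.7 5.9] w 53.7 40.0
trough frame TCP [  1.4 119.6  81.1] rot [179.9   0.   97.4] t 11.9 F [0.2 0.  6.8] w 53.7 40.0
```

View pics/top2.png

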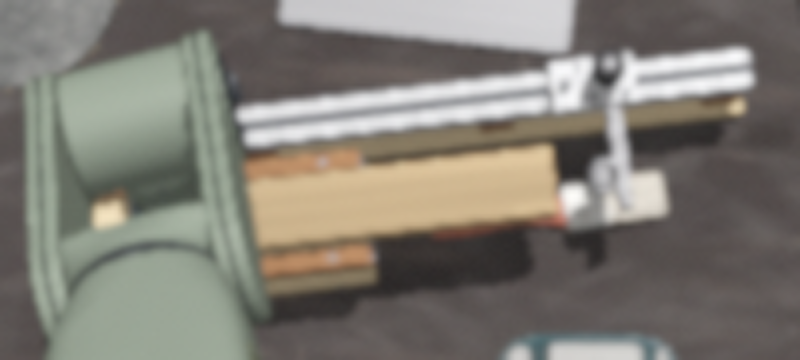

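Front edge is at ~(557,183) and the roller front at ~(593,180): gap roughly 25–28 mm. The stop touches the collar. Advancing 18, then creeping.

Scaled: -6 mm is -0.12, -5 mm is -0.1.

```bash
echo '[{"xyz": [-0.1,0,0]},{"xyz": [-0.12,0,0]},{"xyz": [-0.08,0,0]},{"xyz": [-0.04,0,0]},{"xyz": [-0.02,0,0]},{}]' | python3 drive.py >/dev/null; python3 t.py;echo '[{"xyz": [-0.02,0,0]},{"xyz": [-0.02,0,0]},{}]' | python3 drive.py >/dev/null; python3 t.py
python3 - <<'E'
from h import *
a=camrig.grab_frame("top")[190:235,280:340];cv2.imwrite("pics/top3.png",cv2.resize(a,None,fx=10,fy=10,interpolation=cv2.INTER_CUBIC))
E
```

```text
trough frame TCP [  1.4 102.6  81.1] rot [ 1.799e+02 -1.000e-01  9.730e+01] t 12.55 F [-0.7  3.3  6.3] w 53.6 40.0
trough frame TCP [  1.4 100.7  81.1] rot [ 1.799e+02 -1.000e-01  9.730e+01] t 12.85 F [-0.8  3.6  6. ] w 54.0 40.0
```

View pics/top3.png

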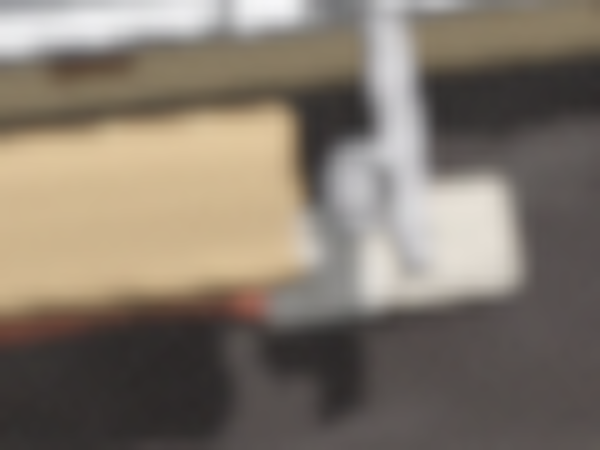

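Batten edge at ~(302,190), roller front at ~(328,185): about 8 mm left. Creeping with force checks.

Scaled: -1 mm is -0.02.

```bash
echo '[{"xyz": [-0.02,0,0]},{"xyz": [-0.02,0,0]},{}]' | python3 drive.py >/dev/null; python3 t.py; echo '[{"xyz": [-0.02,0,0]},{}]' | python3 drive.py >/dev/null; python3 t.py;
```

```text
trough frame TCP [ 1.4 98.7 81.1] rot [ 1.799e+02 -1.000e-01  9.730e+01] t 13.2 F [-1.4  5.1  7. ] w 53.7 40.0
trough frame TCP [ 1.4 97.8 81.1] rot [ 1.799e+02 -1.000e-01  9.730e+01] t 13.4 F [-0.7  3.7  6.1] w 53.2 40.0
```

Scaled: -1 mm is -0.02.

```bash
echo '[{"xyz": [-0.02,0,0]},{}]' | python3 drive.py >/dev/null; python3 t.py;
```

```text
trough frame TCP [ 1.4 96.7 81.1] rot [ 1.799e+02 -1.000e-01  9.730e+01] t 13.6 F [0.3 4.7 6.2] w 53.6 40.0
```

Scaled: -1 mm is -0.02.

```bash
echo '[{"xyz": [-0.02,0,0]},{}]' | python3 drive.py >/dev/null; python3 t.py;
```

```text
trough frame TCP [ 1.4 95.8 81.1] rot [ 1.799e+02 -1.000e-01  9.730e+01] t 13.8 F [-1.4  4.3  6.6] w 54.1 40.0
```

Scaled: -0.6 mm is -0.012.

```bash
echo '[{"xyz": [-0.012,0,0]},{}]' | python3 drive.py >/dev/null; python3 t.py;
```

```text
trough frame TCP [ 1.4 95.2 81.1] rot [ 1.799e+02 -1.000e-01  9.730e+01] t 14.0 F [-0.9  3.9  6.3] w 53.8 40.0
```

```bash
echo '[{"xyz": [-0.012,0,0]},{}]' | python3 drive.py >/dev/null; python3 t.py;
```

```text
trough frame TCP [ 1.4 94.6 81.1] rot [ 1.799e+02 -1.000e-01  9.730e+01] t 14.2 F [-0.1  4.6  6. ] w 53.7 40.0
```

Scaled: -0.6 mm is -0.012.

```bash
echo '[{"xyz": [-0.012,0,0]},{}]' | python3 drive.py >/dev/null; python3 t.py;
```

```text
trough frame TCP [ 1.4 94.  81.1] rot [ 1.799e+02 -1.000e-01  9.730e+01] t 14.4 F [-0.9  4.8  6.5] w 53.6 40.0
```

Scaled: -0.6 mm is -0.012.

```bash
echo '[{"xyz": [-0.012,0,0]},{}]' | python3 drive.py >/dev/null; python3 t.py;
```

```text
trough frame TCP [ 1.4 93.4 81.1] rot [ 1.799e+02 -1.000e-01  9.730e+01] t 14.6 F [-0.4  4.7  5.3] w 53.8 40.0
```

Scaled: -0.6 mm is -0.012.

```bash
echo '[{"xyz": [-0.012,0,0]},{}]' | python3 drive.py >/dev/null; python3 t.py;
```

```text
trough frame TCP [ 1.4 92.8 81.1] rot [ 1.799e+02 -1.000e-01  9.730e+01] t 14.8 F [-0.4  5.   6.9] w 53.1 40.0
```

Scaled: -0.6 mm is -0.012.

```bash
echo '[{"xyz": [-0.012,0,0]},{}]' | python3 drive.py >/dev/null; python3 t.py;
```

```text
trough frame TCP [ 1.4 92.2 81.1] rot [ 1.799e+02 -1.000e-01  9.730e+01] t 15.0 F [0.1 4.3 6.8] w 53.8 40.0
```

Scaled: -0.6 mm is -0.012.

```bash
echo '[{"xyz": [-0.012,0,0]},{}]' | python3 drive.py >/dev/null; python3 t.py;
```

```text
trough frame TCP [ 1.4 91.6 81.1] rot [ 1.799e+02 -1.000e-01  9.730e+01] t 15.2 F [-0.   4.   6.6] w 53.6 40.0
```

Scaled: -0.6 mm is -0.012.

```bash
echo '[{"xyz": [-0.012,0,0]},{}]' | python3 drive.py >/dev/null; python3 t.py;
```

```text
trough frame TCP [ 1.4 91.  81.1] rot [ 1.799e+02 -1.000e-01  9.730e+01] t 15.4 F [-0.8  4.5  5.9] w 53.7 40.0
```

```bash
python3 - <<'E'
from h import *
a=camrig.grab_frame("top")[185:230,280:340];b=camrig.grab_frame("scene")[165:210,275:335]
r=lambda i:cv2.resize(i,None,fx=6.6,fy=10,interpolation=cv2.INTER_CUBIC)
cv2.imwrite("pics/gap.png",np.hstack([r(a),r(b)]))
E
```

```text
(no output)
```

View pics/gap.png

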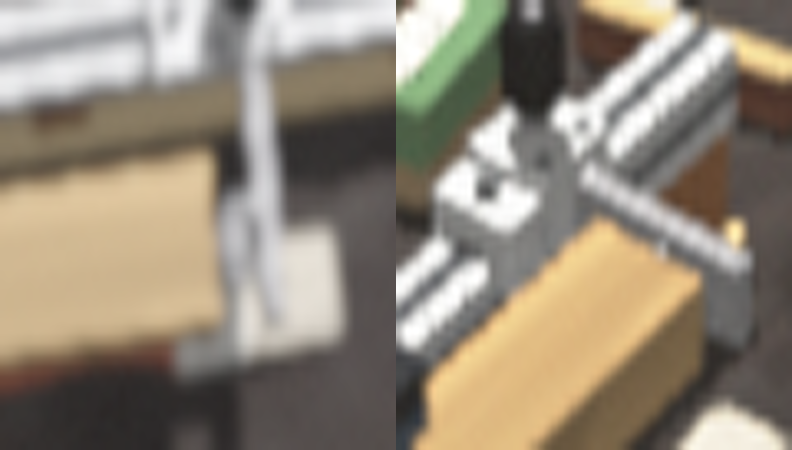

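Left: batten edge (217,235) almost meets the roller (221,235); with parallax roughly 1–3 mm remain. The stop still looks tight against the collar. Continuing in half-millimetre steps.

Scaled: -0.5 mm is -0.01.

```bash
echo '[{"xyz": [-0.01,0,0]},{}]' | python3 drive.py >/dev/null; python3 t.py;
```

```text
trough frame TCP [ 1.4 90.5 81.1] rot [ 1.799e+02 -1.000e-01  9.730e+01] t 15.7 F [-0.6  4.8  6.7] w 53.7 40.0
```

Scaled: -0.5 mm is -0.01.

```bash
echo '[{"xyz": [-0.01,0,0]},{}]' | python3 drive.py >/dev/null; python3 t.py;
```

```text
trough frame TCP [ 1.4 90.  81.1] rot [ 1.799e+02 -1.000e-01  9.730e+01] t 15.9 F [-0.9  4.   6.1] w 53.8 40.0
```

Scaled: -0.5 mm is -0.01.

```bash
echo '[{"xyz": [-0.01,0,0]},{}]' | python3 drive.py >/dev/null; python3 t.py;
```

```text
trough frame TCP [ 1.4 89.8 81.1] rot [ 1.799e+02 -1.000e-01  9.730e+01] t 16.1 F [0.2 4.5 6. ] w 53.5 40.0
```

Scaled: -0.4 mm is -0.008.

```bash
echo '[{}]' | python3 drive.py >/dev/null; python3 t.py; echo '[{"xyz": [-0.008,0,0]},{}]' | python3 drive.py >/dev/null; python3 t.py;echo '[{}]' | python3 drive.py >/dev/null; python3 t.py
```

```text
trough frame TCP [ 1.4 89.8 81.1] rot [ 1.799e+02 -1.000e-01  9.730e+01] t 16.2 F [-0.8  6.4  6.2] w 53.7 40.0
trough frame TCP [ 1.4 89.8 81.1] rot [179.9  -0.2  97.3] t 16.4 F [-1.3  6.6  5.7] w 54.1 40.0
trough frame TCP [ 1.3 89.8 81.1] rot [179.9  -0.2  97.3] t 16.5 F [-1.   7.   6.8] w 53.4 40.0
```

```bash
python3 - <<'E'
from h import *
a=camrig.grab_frame("top")[170:245,265:365];b=camrig.grab_frame("scene")[140:215,250:350]
r=lambda i:cv2.resize(i,None,fx=4,fy=4,interpolation=cv2.INTER_CUBIC)
cv2.imwrite("pics/end.png",np.hstack([r(a),r(b)]))
E
```

```text
(no output)
```

View pics/end.png

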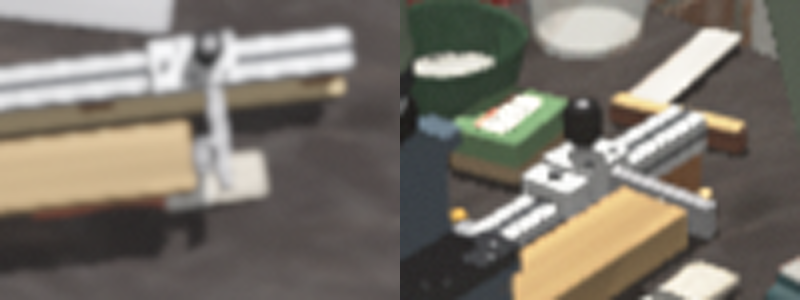

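The batten end (195,155) meets the roller, the stop (207,50) is tight on the collar (165,65), and the batten lies flat in the grip. Handing in.

```bash
python3 -c "from workcell import env, camrig, probe_bus;print(env.job_done())"
```

```text
the job is handed in; nothing more can be done
None
```

I handed the job in at about 17 s of the 54 s allowed: the stop rests against the collar, the batten's front end presses the roller with only about 2–3 N (the stop slips at about 10 N), its tail is still gripped flat in the trough, and I left the brush and mug alone; no verdict came back.

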